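# Set the dish at the slab and bring the grinding roller out of the stuck cabinet

## Robot

A 6-joint arm with a two-finger parallel gripper is mounted at the origin on the work surface. World frame = base frame: x ahead of the robot, y to its left, z up, the work surface at z = 0. Lengths are in m, angles in rad, forces in N, time in s.
With the tool pointing down it reaches from about 0.425 to 0.95 m from the base axis. Payload 3.5 kg.
Tool frame: the origin (TCP) lies at the very end of the fingers, on their centre line; the grasp point (between the pads) lies 19 mm behind it (tcp_to_grasp is the distance from the TCP to the grasp point, in m); z points along the fingers, y is the direction in which the jaws open and shut (so a half turn about z gives the same grasp; the last joint's range is limited). The gripper opens to 85 mm and grips with 20 to 120 N. Pads are 22 mm wide; open, the fingers measure 114 mm over their backs; the gripper's body (76 mm by 85 mm) begins 54 mm behind the grasp point. The pads swing forward as they close: fully open they stand 13 mm farther back than shut.
Start: joints at [1.021, 0.286, 1.577, -0, 1.279, -0.15], TCP at [0.263, 0.622, 0.231] pointing down, gripper open.
Joint ranges: [-2.77, 2.77], [-0.9, 2.22], [0.21, 2.48], [-1.53, 4.67], [0.24, 2.81], [-2.84, 2.84]. Speed limits (rad/s): [2.79, 2.79, 3.14, 3.14, 3.14, 3.14].

## Interface

Orientations are given as a unit quaternion [x, y, z, w].
In Python, from plant import * gives the robot as it stands. The module is installed in compiled form; this text tells all that it offers.
- The arm moves only by the tool arm_command, never from a script. Its argument "steps" is a list of rows, each a list of 3 entries, a list of its own where there are three numbers: the turn, a rotation vector about the tool's x, y, z in rad, then the shift along the tool's x, y, z in m, then the gripper command: -1 is shut, 1 is fully open, values between are in proportion. A call has 1 to 12 rows; each row is the pose to reach, as a shift and turn from the pose measured when the call began, along the tool's axes at that moment; what a row does not reach only later rows make up. A row lasts 1/8 s, in which the tool goes at most 62.5 mm and 10.7 degrees, less where a joint would pass 70% of its speed; a pose out of reach is approached as far as the arm can. A call with a gripper value outside its range is refused whole. The fingers move at their own pace and stop on an object; "force" is the grip in N (left out, the last holds). Time passes only in rows, so rows that repeat a pose let the fingers close. It gives the time, the measured TCP pose, the force and the opening at its end, in the units of the state.
- get_state(): the state, without advancing time (a new reading comes with each control period).
- read_camera(name): name is "scene" or "top" or "wrist"; returns a dict with "frame" (384x512x3 uint8, red, green, blue), "vfov" (degrees; the focal length in pixels is half the picture's height over the tangent of half this angle, whatever the lens; pixels are square), "cx", "cy" (the principal point, pixels), "position" and "rotation" of the camera in the world; the wrist camera has in their place "mount" (4x4, takes a point from camera to tool coordinates, whose origin is the TCP and whose axes are the flange's). Camera axes: x right, y up, looking along -z (the intrinsics and any distortion apply to the point x, -y, -z); pixel columns grow to the right and rows downward; lengths in m; the calibration is good to about 2 mm. The wrist camera is an equidistant fisheye: a pixel r from the principal point sees the ray r / f radians off the axis. A picture is of the moment at which its call begins: read the wrist's pose just before it. There is no depth.
- sign_off(): hands the job in, once; it reports no verdict.
The state is a dict: "time": time; "qpos": joint angles; "dq": joint speeds; "joint_efforts": joint torques, N m; "eef_pos": TCP position; "tcp_rot": TCP orientation; "contact_force": force on the tool from outside, world axes, zero at the start; "wrist_torque": the same for the moment, N m; "opening": opening from 0.0 (shut) to 1.0 (fully open).
Only numpy, scipy, OpenCV 4.12 (cv2) and the standard library are available. Lean on these libraries where they do the work, as an engineer would, in place of code of your own. Each camera call takes 0.05 s, during which the arm holds its last target.

## Task

Get ready for grinding: first slide the green dish over the counter, without lifting it, to the middle of the round cork mat at the near end of the grinding slab. Then take the long wooden roller out through the narrow opening in the top of the low cabinet (its sliding door is stuck part-way, so the roller has to come out tilted, one end first) and carry it over to the slab. Finish while still holding it in the gripper, level and crosswise over the middle of the slab, about 10 cm above the stone and touching nothing else, and leave the jar, the mug and the spice mill where they stand.

Things in the scene. Friction and masses are not known exactly. Their poses are not given: they have to be found in the camera images.
- dish: Green ceramic dish, a round open bowl 124 mm across the rim, 42 mm high, walls 4 mm, 0.28 to 0.46 kg, loose, standing on the counter. Origin: centre of its underside, z up. It slides easily, for instance with closed fingers lowered inside it, pressing outward against its wall.
- mat: Thin round cork mat, 144 mm across, lying flush in the counter in front of the slab's near end (dish slides over it without a step). Origin: its centre. Fixed.
- roller_mid (a point): Centre of the wooden roller, 250 mm long along its own y: a 36 mm thick cylinder 200 mm long with a 24 mm thick, 25 mm long stub at each end; 0.15 to 0.28 kg; may spin about y. At the start it lies level in the cabinet along the cabinet's y, at x = 0, on the cradles, its axis 40 mm above the counter; centre at cabinet y -25 to +15 mm. Grip it across from above through the opening.
- roller_end_a (a point): Tip of the roller's +y end, on the axis.
- roller_end_b (a point): Tip of the roller's -y end, on the axis.
- cabinet: Low wooden cabinet, fixed, 166 mm (x) by 346 mm (y) by 88 mm high; origin: centre of underside. Walls 8 mm, floor top 8 mm up, inside 150 by 330 mm. Its top, 83 to 88 mm up: a rigid clear door (stuck) over y +35 to +173 mm, open from y -135 to +35, a fixed strip over y -135 to -173; the roller's -y end comes out first. Two cradles 15 mm wide (y +57.5, -77.5), troughs 22 mm up, ridges 28.
- opening (a point): Centre of the cabinet's open hatch, 88 mm above the counter (level with the top of the door); cabinet axes. Opening 150 mm in x, 170 mm in y.
- slab: Grey stone grinding slab, fixed, 240 mm (its x, lengthwise) by 200 mm (its y, crosswise), 50 mm high on three feet; origin: centre of the underside; z up. The roller is to be held along the slab's y.
- slab_top (a point): Centre of the slab's upper face, 50 mm above the counter.
- jar: Bystander: glass jar with a steel cap, 56 mm thick, 90 mm high, origin under it.
- mug: Bystander: white mug, 76 mm wide, 85 mm high, handle at +y, origin under it.
- pot: Bystander: small dark wooden spice mill, 38 mm thick, 67 mm high, between cabinet and slab, origin under it.
There are look-alikes about, which are no part of the job. What is meant by the dish is not yellow, and is the smaller of those in its own colour.

How it is judged:
On the way, in this order (a step that is already met when the one before it is completed fails the run):
1. the dish has been slid to the middle of the mat and stands there (horizontal distance between dish and mat below 0.025 m and linear speed of dish below 0.02 m/s and angle between dish's own z axis and vertical below 0.1 rad and height (world z) of dish below 0.01 m), for 0.2 s.
2. the roller is out of the cabinet: both its ends are above the cabinet's top (height (world z) of each of roller_end_a, roller_end_b above 0.105 m), for 0.1 s.
At the end, for the whole second after the job is handed in: Roller gripped and still, centre within 35 mm (level) of the slab's centre, 60 to 170 mm above its face, level within 10 deg, along the slab's y within 15 deg, not touching the slab; dish upright, at rest on the counter, within 25 mm of the mat's centre (all of step 1 and horizontal distance between roller_mid and slab_top below 0.035 m and z of roller_mid in the frame of slab_top between 0.06 and 0.17 m and angle between roller_mid's own y axis and vertical between 1.396 and 1.745 rad and angle between the y axis of roller_mid and the y axis of slab, either way round below 0.26 rad and contact force between the fingers and roller above 1 N and contact force between roller and slab below 0.1 N and linear speed of roller below 0.03 m/s); the arm keeps its last pose, push and grip.
It fails at once if the dish is lifted off the counter (more than 15 mm) (height (world z) of dish above 0.015 m).
It fails at once if a bystander (jar, mug, spice mill) is shifted by more than 30 mm (distance of any of jar, mug, pot from where it was at the start of the episode above 0.03 m).
It also fails if it takes over 72 s, if anything falls off the work surface, if the arm or the gripper's body presses on something with over 40 N, if the wrist force passes 120 N, or if a joint passes its speed limit or range.

## Working session

There is one attempt and no reset: what is moved stays moved. The work goes in short steps, Python scripts to look and compute and a tool call to move; the robot and the scene stay as the last step left them, time stands still between calls to the robot, and variables do not carry over. Pictures are saved under pics/ and viewed, and the job is handed in when it is done.

Besides the shell and the picture viewer there is one more tool, called after "Request:" as name(argument=value, ...), one argument or row to a line, values as JSON. arm_command: Moves the arm, as the interface text tells. Its arguments: {"type":"object","properties":{"steps":{"type":"array"},"force":{"type":"number"}},"required":["steps"]}

```bash
mkdir -p pics; ls
python3 - <<'E'
from plant import *
import cv2
s=get_state(); print(s)
for n in ["scene","top","wrist"]:
    c=read_camera(n); cv2.imwrite(f"pics/{n}0.png",c["frame"][:,:,::-1])
    print(n,{k:v for k,v in c.items() if k!="frame"})
E
```

```text
pics
{'time': 0.0, 'qpos': array([ 1.02097527e+00,  2.87197078e-01,  1.57820465e+00, -1.11273167e-05,
        1.27863104e+00, -1.50030462e-01]), 'dq': array([ 0.00091674,  0.00163634, -0.00133747,  0.00160727, -0.00111971,
        0.00055845]), 'joint_efforts': array([-5.50695895e-04, -4.05965602e+01, -2.92633027e+01, -2.10761618e-04,
        5.83809728e-03, -1.11410051e-05]), 'eef_pos': array([0.26236347, 0.62118973, 0.22991129]), 'tcp_rot': array([ 1.98564989e-01,  9.80086964e-01, -1.14794505e-03, -4.13266568e-04]), 'contact_force': array([0.42261536, 0.17795852, 1.04283803]), 'wrist_torque': array([-0.00622295, -0.03861041, -0.03688757]), 'opening': 0.9998951209526684}
scene {'vfov': 51.97836300242844, 'cx': 256.14127562647496, 'cy': 190.5909404477473, 'position': array([ 1.28786716, -0.23352495,  0.90572569]), 'rotation': array([0.30867308, 0.24303424, 0.5478421 , 0.73859618])}
top {'vfov': 51.43155783324358, 'cx': 250.71840433267786, 'cy': 192.66902737098178, 'position': array([ 0.37574467, -0.00197718,  1.2843612 ]), 'rotation': array([ 0.02559756, -0.02878245, -0.70471729,  0.70844186])}
wrist {'vfov': 65.70646984690485, 'cx': 254.31688367336008, 'cy': 195.17655125616997, 'mount': array([[ 8.63484923e-04,  9.58231103e-01,  2.85993721e-01,
         7.29161284e-02],
       [ 9.99999508e-01, -6.87658563e-04, -7.15220860e-04,
         1.30243167e-04],
       [-4.88680842e-04,  2.85994198e-01, -9.58231225e-01,
        -1.43604180e-01],
       [ 0.00000000e+00,  0.00000000e+00,  0.00000000e+00,
         1.00000000e+00]])}
```

View pics/scene0.png

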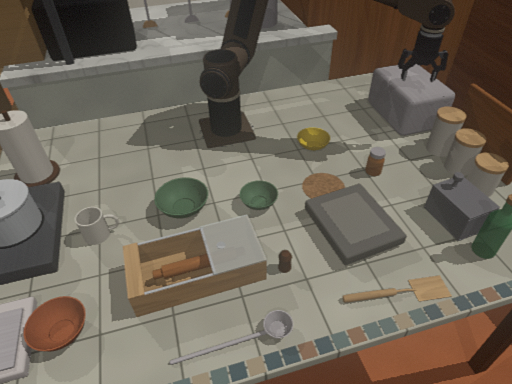

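View pics/top0.png

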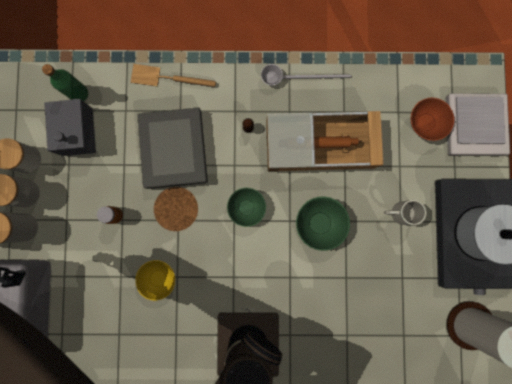

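View pics/wrist0.png

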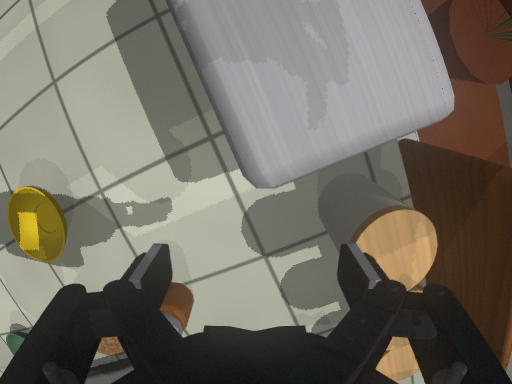

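Candidates for the dish, in the top view: green bowl at (247,207), larger green bowl at (323,222), yellow bowl at (155,280). The one meant is (247,207), the smaller of the two green ones. I'll confirm it in an enlarged crop.

```bash
cat > h.py <<'E'
from plant import *
import cv2, numpy as np
from scipy.spatial.transform import Rotation as R
from scipy.optimize import least_squares
def cam(n):
    s=get_state(); c=read_camera(n); f=192/np.tan(np.radians(c['vfov']/2)); c['f']=f
    if n=='wrist':
        T=np.eye(4);T[:3,:3]=R.from_quat(s['tcp_rot']).as_matrix();T[:3,3]=s['eef_pos'];M=T@c['mount'];c['R']=M[:3,:3];c['p']=M[:3,3]
    else: c['R']=R.from_quat(c['rotation']).as_matrix();c['p']=np.array(c['position'])
    c['n']=n; return c
def proj(c,P):
    q=(np.atleast_2d(P)-c['p'])@c['R']; x,y,z=q[:,0],-q[:,1],-q[:,2]
    if c['n']=='wrist':
        r=np.hypot(x,y);th=np.arctan2(r,z);k=c['f']*th/np.maximum(r,1e-9)
        return np.c_[c['cx']+k*x,c['cy']+k*y]
    return np.c_[c['cx']+c['f']*x/z,c['cy']+c['f']*y/z]
def back(c,uv,z):
    uv=np.atleast_2d(uv).astype(float); a=(uv[:,0]-c['cx'])/c['f'];b=(uv[:,1]-c['cy'])/c['f']
    if c['n']=='wrist':
        r=np.hypot(a,b);k=np.where(r>1e-9,np.sin(r)/np.maximum(r,1e-9),1);d=np.c_[k*a,-k*b,-np.cos(r)]
    else: d=np.c_[a,-b,-np.ones(len(a))]
    d=d@c['R'].T; t=(z-c['p'][2])/d[:,2]; return c['p']+d*t[:,None]
E
python3 - <<'E'
from h import *
c=cam("top"); im=c['frame'][:,:,::-1]
cv2.imwrite("pics/topcrop.png",cv2.resize(im[95:265,130:395],None,fx=3,fy=3,interpolation=cv2.INTER_CUBIC))
s=cam("scene"); cv2.imwrite("pics/scrop.png",cv2.resize(s['frame'][150:320,110:410,::-1],None,fx=2.6,fy=2.6,interpolation=cv2.INTER_CUBIC))
for n,uv,z in [('dish',(247,207),.04),('mat',(176,208),0),('big',(323,222),.05),('slab',(173,147),.05),('pot',(249,125),.067)]:
    print(n,back(c,uv,z).round(3))
E
```

```text
dish [[0.427 0.004 0.04 ]]
mat [[0.424 0.233 0.   ]]
big [[ 0.381 -0.231  0.05 ]]
slab [[0.613 0.237 0.05 ]]
pot [[ 0.68  -0.001  0.067]]
```

View pics/topcrop.png

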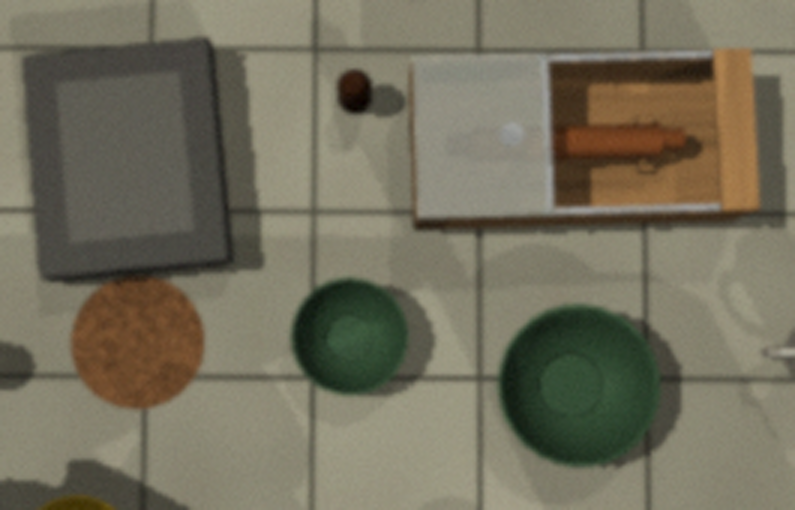

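View pics/scrop.png

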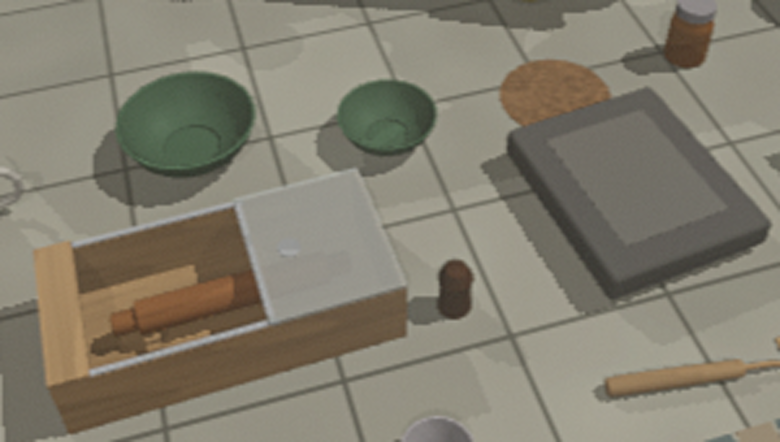

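The crop shows the smaller green bowl at (247,207), with a rim about 38 px across, which is about 0.12 m. That is the dish, and the 0.17 m bowl at (323,222) is the look-alike. The mat is at (176,209). The roller lies in the cabinet with its -y end to the right. Next I'll fit the poses.

Run:
```python
from h import *
t=cam("top"); s=cam("scene")
T=lambda p:np.array(p)/3+[130,95]-0.33
S=lambda p:np.array(p)/2.6+[110,150]-0.3
def rect(hx,hy): return np.array([[hx,hy],[hx,-hy],[-hx,-hy],[-hx,hy]])
def fit(hx,hy,z,tp,sp,x0):
    def pts(v): 
        r=R.from_euler('z',v[2]).as_matrix()[:2,:2]; return np.c_[rect(hx,hy)@r.T+v[:2],np.full(4,z)]
    def res(v,sep=False):
        P=pts(v);a=proj(t,P)-tp;b=proj(s,P)-sp
        return (a,b) if sep else np.r_[a.ravel(),b.ravel()]
    o=least_squares(res,x0,loss='soft_l1');print(o.x.round(4));print(np.hstack(res(o.x,True)).round(1))
# order: (+x,+y),(+x,-y),(-x,-y),(-x,+y)
print('cab');fit(.083,.173,.088,T([(412,58),(752,48),(758,210),(415,219)]),S([(405,287),(48,382),(35,247),(353,172)]),[.64,-.17,0])
print('slab');fit(.12,.10,.05,T([(24,57),(208,38),(230,262),(42,278)]),S([(765,225),(612,290),(510,140),(648,88)]),[.61,.23,0])
# dish by colour in both, mat by colour
for n,c in (('top',t),('scene',s)):
    hsv=cv2.cvtColor(c['frame'],cv2.COLOR_RGB2HSV)
    m=((hsv[...,0]>55)&(hsv[...,0]<85)&(hsv[...,1]>70)).astype(np.uint8)
    k,l,st,ce=cv2.connectedComponentsWithStats(m)
    for i in range(1,k):
        if st[i,4]>300: print(n,st[i],ce[i].round(1))
    m=((hsv[...,0]>5)&(hsv[...,0]<20)&(hsv[...,1]>70)).astype(np.uint8)
    k,l,st,ce=cv2.connectedComponentsWithStats(m)
    for i in range(1,k):
        if 300<st[i,4]<3000: print(n,'brown',st[i],ce[i].round(1))
```

```text
cab
[ 0.6331 -0.2308  0.0263]
[[ 0.  -0.7  0.6 -1.2]
 [-0.4  0.4 -0.9  0.7]
 [ 0.1  0.2 -0.9 -0. ]
 [ 0.3 -0.5  1.6 -2.3]]
slab
[0.6154 0.2393 0.1036]
[[-0.3 -1.9  3.2 -0.9]
 [ 1.6 -1.6 -0.2 -2.8]
 [ 1.1 -1.  -2.6 -4. ]
 [-0.4 -0.   0.3 -1.7]]
top [ 51  70  37  31 644] [68.3 84.9]
top [ 228  189   37   37 1028] [246.7 207. ]
top [ 297  198   53   52 2083] [323.2 223.3]
top brown [130  63  86  24 864] [161.5  76.5]
top brown [ 410   97   45   45 1575] [432.  118.8]
top brown [  0 138  25  32 656] [ 10.3 153.5]
top brown [  0 173  19  34 499] [  7.5 189.4]
top brown [ 153  186   45   46 1607] [175.4 208.5]
top brown [  0 212  13  32 307] [  4.8 227.3]
top brown [447 301  45  49 583] [461.9 321.6]
top brown [   0  304   84   80 2691] [ 26.5 358.8]
top brown [ 216  312   63   72 1524] [241.6 340.4]
scene [488 211  24  32 328] [501.2 221.7]
scene brown [   0    0   47   74 2567] [19.4 33.5]
scene brown [  0  85  18  35 346] [  6.1 101.8]
scene brown [302 173  43  26 750] [321.  184.3]
scene brown [ 343  275  109   27 1185] [408.  290.4]
scene brown [  23  296   63   56 2610] [ 54.5 323.8]
```

```bash
cat >> h.py <<'E'
def tool_R(xang_deg, tilt_deg=0):
    # tool down, tool x at world azimuth xang; tilt: roller -y end up by tilt_deg (about tool y)
    a=np.radians(xang_deg); x=np.array([np.cos(a),np.sin(a),0]); z=np.array([0,0,-1.]); y=np.cross(z,x)
    return R.from_matrix(np.c_[x,y,z])*R.from_euler('y',np.radians(tilt_deg))
def cmd(*targets):
    s=get_state(); R0=R.from_quat(s['tcp_rot']); p0=s['eef_pos']
    print('t',round(s['time'],2),'tcp',p0.round(4),'rot',(R0.as_matrix()[:,0]).round(3),(R0.as_matrix()[:,2]).round(3),'F',s['contact_force'].round(1),'open',round(s['opening'],3))
    for p,Rt in targets:
        print('turn',(R0.inv()*Rt).as_rotvec().round(4).tolist(),'shift',R0.inv().apply(np.array(p)-p0).round(4).tolist())
E
python3 - <<'E'
from h import *
t=cam("top"); s=cam("scene")
d=back(t,(246.7,207),.042);m=back(t,(175.4,208.5),0);print(d.round(4),m.round(4))
print('scene proj dish rim',proj(s,d),'mat',proj(s,m), 'from scene', back(s,(258.8,193.4),.042),back(s,(322.5,186.5),0))
Rt=tool_R(91.5)
cmd(([.45,.25,.15],Rt),([.435,.008,.12],Rt))
cv2.imwrite("pics/sd.png",cv2.resize(s['frame'][160:230,220:360,::-1],None,fx=5,fy=5,interpolation=cv2.INTER_CUBIC))
E
```

```text
[[0.4266 0.005  0.042 ]] [[0.4223 0.2346 0.    ]]
scene proj dish rim [[257.47980524 192.5569355 ]] mat [[323.11924753 186.30333616]] from scene [[0.43156702 0.00784217 0.042     ]] [[4.22592531e-01 2.32290130e-01 1.11022302e-16]]
t 0.45 tcp [0.2627 0.6217 0.2312] rot [-0.921  0.389  0.   ] [-0. -0. -1.] F [-0.1 -0.4  0.4] open 1.001
turn [-0.0002, 0.0001, 1.1448] shift [-0.3173, -0.2695, 0.0813]
turn [-0.0002, 0.0001, 1.1448] shift [-0.3976, -0.4982, 0.1113]
```

View pics/sd.png

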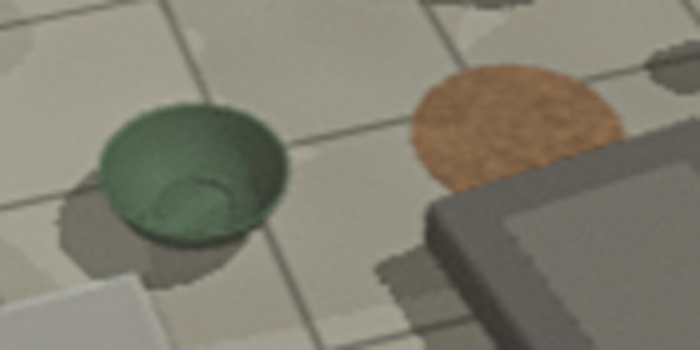

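Request:
arm_command(
  steps=[
    [[0, 0, 0.18], [-0.045, -0.038, 0.01], -1],
    [[0, 0, 0.36], [-0.09, -0.077, 0.02], -1],
    [[0, 0, 0.54], [-0.136, -0.115, 0.035], -1],
    [[0, 0, 0.72], [-0.181, -0.154, 0.045], -1],
    [[0, 0, 0.9], [-0.226, -0.19, 0.055], -1],
    [[0, 0, 1.08], [-0.272, -0.23, 0.07], -1],
    [[0, 0, 1.1448], [-0.317, -0.27, 0.08], -1],
    [[0, 0, 1.1448], [-0.334, -0.318, 0.09], -1],
    [[0, 0, 1.1448], [-0.354, -0.375, 0.1], -1],
    [[0, 0, 1.1448], [-0.374, -0.432, 0.11], -1],
    [[0, 0, 1.1448], [-0.3985, -0.4985, 0.11], -1],
    [[0, 0, 1.1448], [-0.3985, -0.4985, 0.11], -1],
  ],
  force=60,
)

```text
time: 1.95
eef_pos: [0.4358, 0.0042, 0.1217]
tcp_rot: [0.7, 0.714, 0.0, 0.001]
contact_force: [0.1, 0.8, -0.6]
opening: -0.003
```

Run:
```python
from h import *
Rt=tool_R(91.5)
cmd(([.432,.008,.05],Rt),([.430,.008,.016],Rt),([.428,.03,.016],Rt))
c=cam('wrist');cv2.imwrite("pics/w1.png",c['frame'][:,:,::-1])
print(proj(c,[[.4266,.005,.042]]))
```

```text
t 1.95 tcp [0.4358 0.0042 0.1217] rot [-0.02   1.    -0.001] [ 0.001 -0.001 -1.   ] F [ 0.1  0.8 -0.6] open -0.003
turn [0.0009, 0.0008, -0.0058] shift [0.0039, -0.0038, 0.0717]
turn [0.0009, 0.0008, -0.0058] shift [0.004, -0.0058, 0.1057]
turn [0.0009, 0.0008, -0.0058] shift [0.026, -0.0073, 0.1057]
[[242.61771505 201.688221  ]]
```

View pics/w1.png

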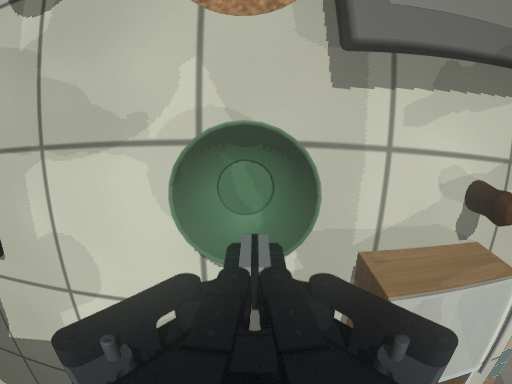

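The dish rim is centred at about (245,194) in the wrist view, in line with the estimate of (0.428,0.008). The fingers are shut at (255,245), just above it. I'll lower them inside.

Request:
arm_command(
  steps=[
    [[0, 0, 0], [0.006, -0.004, 0.035], -1],
    [[0, 0, 0], [0.008, -0.005, 0.07], -1],
    [[0, 0, 0], [0.008, -0.006, 0.09], -1],
    [[0, 0, 0], [0.008, -0.006, 0.105], -1],
    [[0, 0, 0], [0.008, -0.006, 0.105], -1],
  ],
)

```text
time: 2.62
eef_pos: [0.4292, 0.0137, 0.0159]
tcp_rot: [0.699, 0.715, -0.0, -0.0]
contact_force: [-0.3, -0.1, 0.9]
opening: 0.003
```

Run:
```python
from h import *
Rt=tool_R(91.5)
cmd(([.428,.27,.016],Rt),([.427,.27,.018],Rt))
```

```text
t 2.62 tcp [0.4292 0.0137 0.0159] rot [-0.023  1.    -0.   ] [-0.001 -0.    -1.   ] F [-0.3 -0.1  0.9] open 0.003
turn [-0.0013, 0.0, -0.003] shift [0.2562, 0.0047, -0.0001]
turn [-0.0013, 0.0, -0.003] shift [0.2562, 0.0037, -0.0021]
```

Request:
arm_command(
  steps=[
    [[0, 0, 0], [0.01, 0, 0], -1],
    [[0, 0, 0], [0.022, 0, 0], -1],
    [[0, 0, 0], [0.038, 0.001, 0], -1],
    [[0, 0, 0], [0.055, 0.001, 0], -1],
    [[0, 0, 0], [0.072, 0.001, 0], -1],
    [[0, 0, 0], [0.09, 0.001, 0], -1],
    [[0, 0, 0], [0.108, 0.001, 0], -1],
    [[0, 0, 0], [0.126, 0.002, 0], -1],
    [[0, 0, 0], [0.144, 0.002, 0], -1],
    [[0, 0, 0], [0.16, 0.002, 0], -1],
    [[0, 0, 0], [0.17, 0.002, 0], -1],
    [[0, 0, 0], [0.175, 0.002, 0], -1],
  ],
)

```text
time: 4.12
eef_pos: [0.4273, 0.1892, 0.0162]
tcp_rot: [0.699, 0.716, -0.0, -0.0]
contact_force: [-0.0, -4.1, 2.1]
opening: -0.0
```

Run:
```python
from h import *
Rt=tool_R(91.5)
cmd(([.427,.27,.016],Rt))
c=cam('top');cv2.imwrite("pics/t1.png",cv2.resize(c['frame'][150:250,130:290,::-1],None,fx=4,fy=4))
c=cam('scene');cv2.imwrite("pics/s1.png",cv2.resize(c['frame'][140:240,220:380,::-1],None,fx=4,fy=4))
```

```text
t 4.12 tcp [0.4273 0.1892 0.0162] rot [-0.024  1.    -0.001] [-0.001 -0.001 -1.   ] F [-0.  -4.1  2.1] open -0.0
turn [-0.0007, 0.0005, -0.002] shift [0.0808, 0.0016, 0.0001]
```

View pics/t1.png

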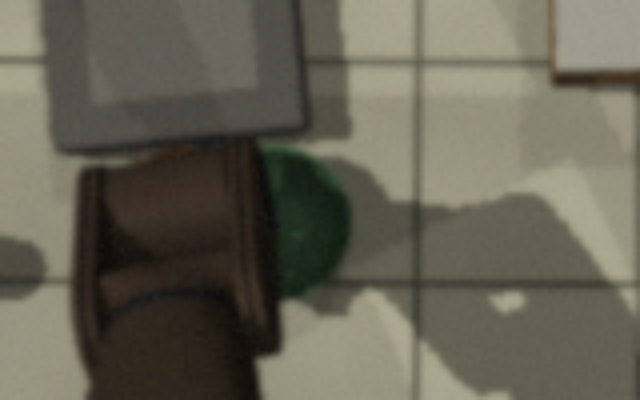

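View pics/s1.png

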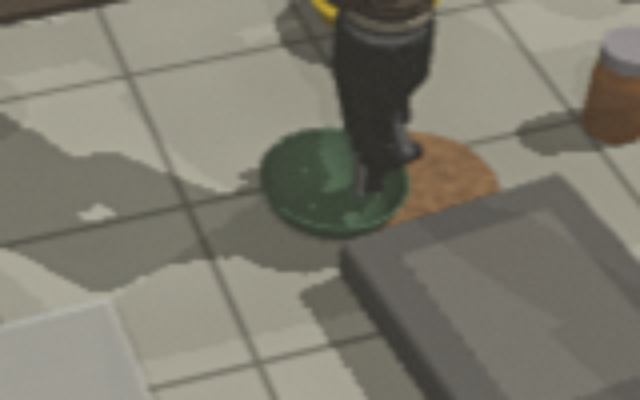

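Run:
```python
from h import *
t=cam('top');s=cam('scene')
print(back(t,(217.4,205),.042)+[0,.062,0]); print(back(s,(303.7,185.3),.042))
```

```text
[[0.43240175 0.15832104 0.042     ]]
[[0.4393576  0.15575412 0.042     ]]
```

Request:
arm_command(
  steps=[
    [[0, 0, 0], [0.012, -0.001, 0], -1],
    [[0, 0, 0], [0.027, -0.003, 0], -1],
    [[0, 0, 0], [0.042, -0.006, 0], -1],
    [[0, 0, 0], [0.056, -0.008, 0], -1],
    [[0, 0, 0], [0.068, -0.01, 0], -1],
    [[0, 0, 0], [0.075, -0.011, 0], -1],
    [[0, 0, 0], [0.077, -0.011, 0], -1],
    [[0, 0, 0], [0.077, -0.011, 0], -1],
  ],
)

```text
time: 5.32
eef_pos: [0.4145, 0.266, 0.0164]
tcp_rot: [0.699, 0.715, -0.0, -0.001]
contact_force: [-0.2, -2.9, 4.3]
opening: -0.001
```

Request:
arm_command(
  steps=[
    [[0, 0, 0], [-0.012, 0, 0], -1],
    [[0, 0, 0], [-0.023, 0.002, -0.005], -1],
    [[0, 0, 0], [-0.025, 0.003, -0.04], -1],
    [[0, 0, 0], [-0.035, 0.003, -0.09], -1],
    [[0, 0, 0], [-0.095, 0.003, -0.13], -1],
    [[0, 0, 0], [-0.155, 0.003, -0.15], -1],
    [[0, 0, 0], [-0.215, 0.003, -0.15], -1],
    [[0, 0, 0], [-0.27, 0.003, -0.15], -1],
    [[0, 0, 0], [-0.27, 0.003, -0.15], -1],
  ],
)

```text
time: 6.45
eef_pos: [0.4238, -0.0084, 0.1666]
tcp_rot: [0.702, 0.712, 0.0, -0.0]
contact_force: [0.4, -0.1, -0.0]
opening: -0.002
```

Run:
```python
from h import *
cmd()
t=cam('top');s=cam('scene');w=cam('wrist')
cv2.imwrite("pics/t2.png",cv2.resize(t['frame'][90:260,130:400,::-1],None,fx=2.9,fy=2.9,interpolation=cv2.INTER_CUBIC))
cv2.imwrite("pics/s2.png",cv2.resize(s['frame'][140:240,260:420,::-1],None,fx=4,fy=4))
cv2.imwrite("pics/w2.png",w['frame'][:,:,::-1])
for c in (t,s):
    hsv=cv2.cvtColor(c['frame'],cv2.COLOR_RGB2HSV)
    m=((hsv[...,0]>55)&(hsv[...,0]<85)&(hsv[...,1]>60)).astype(np.uint8)
    k,l,st,ce=cv2.connectedComponentsWithStats(m)
    for i in range(1,k):
        if st[i,4]>300: print(st[i],ce[i].round(1), back(c,st[i,:2]+st[i,2:4]/2-.5,.042))
```

```text
t 6.45 tcp [ 0.4238 -0.0084  0.1666] rot [-0.013  1.     0.001] [ 0.     0.001 -1.   ] F [ 0.4 -0.1 -0. ] open -0.002
[ 51  70  37  31 652] [68.4 85. ] [[0.81230003 0.57319155 0.042     ]]
[ 157  192   36   36 1021] [174.7 209.5] [[0.41767906 0.22963909 0.042     ]]
[ 297  197   53   53 1967] [322.5 223. ] [[ 0.37813407 -0.23260949  0.042     ]]
[ 472  203   40   55 1134] [494.2 231.3] [[0.77256922 0.59236732 0.042     ]]
```

View pics/t2.png

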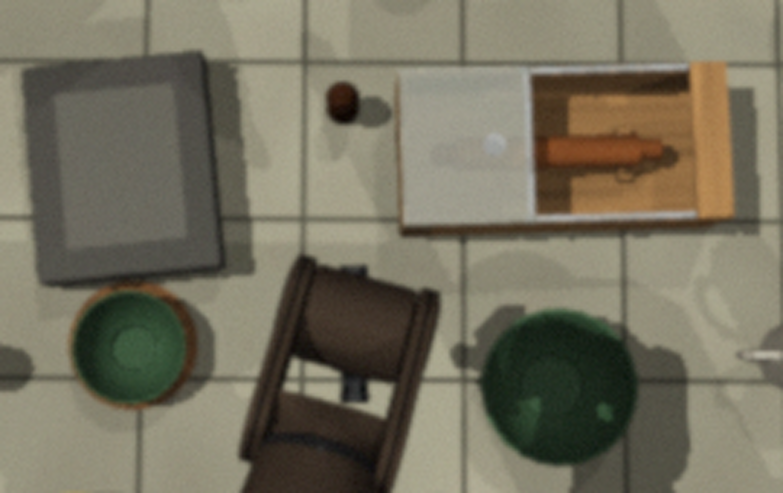

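View pics/w2.png

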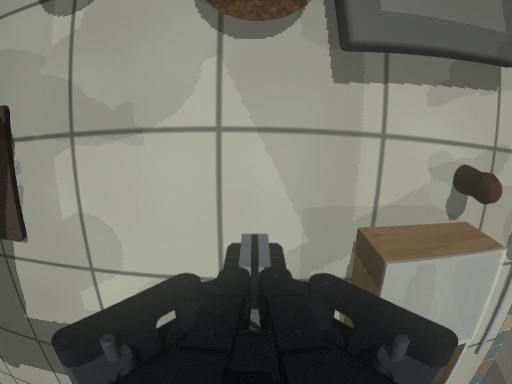

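View pics/s2.png

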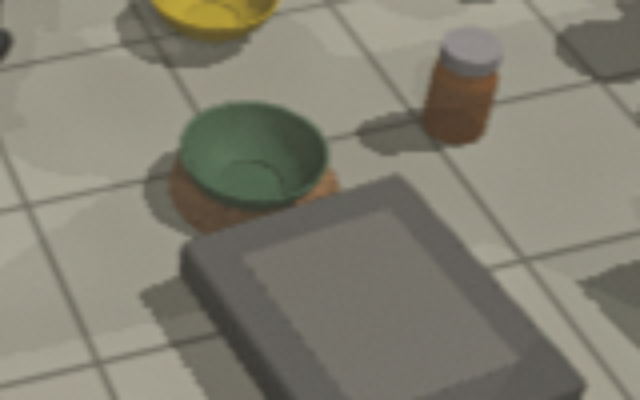

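The dish stands within about 6 mm of the mat centre: its rim is at (174.7,209.5) in the top view, and the mat was at (175.4,208.5). Now I'll look into the cabinet.

Run:
```python
from h import *
Rt=tool_R(91.5)
cmd(([.634,-.33,.24],Rt))
```

```text
t 6.6 tcp [ 0.4234 -0.004   0.1659] rot [-0.021  1.     0.002] [-0.002  0.002 -1.   ] F [-0.3  0.4  0.5] open 0.0
turn [-0.0017, -0.0022, -0.0051] shift [-0.3302, 0.2036, -0.0752]
```

Request:
arm_command(
  steps=[
    [[0, 0, 0], [-0.04, 0.025, -0.02], 0.6],
    [[0, 0, 0], [-0.09, 0.055, -0.04], 0.6],
    [[0, 0, 0], [-0.14, 0.087, -0.06], 0.6],
    [[0, 0, 0], [-0.19, 0.117, -0.07], 0.6],
    [[0, 0, 0], [-0.24, 0.148, -0.075], 0.6],
    [[0, 0, 0], [-0.29, 0.18, -0.075], 0.6],
    [[-0.001, -0.002, -0.005], [-0.33, 0.204, -0.075], 0.6],
    [[-0.001, -0.002, -0.005], [-0.33, 0.204, -0.075], 0.6],
    [[-0.001, -0.002, -0.005], [-0.33, 0.204, -0.075], 0.6],
  ],
)

```text
time: 7.72
eef_pos: [0.6348, -0.3274, 0.2389]
tcp_rot: [0.697, 0.717, -0.0, -0.001]
contact_force: [-0.4, -0.4, 0.2]
opening: 0.799
```

Run:
```python
from h import *
cmd()
w=cam('wrist');cv2.imwrite("pics/w3.png",cv2.resize(w['frame'][:,:,::-1],None,fx=1.5,fy=1.5))
ca=np.array([.6331,-.2308]);r=R.from_euler('z',.0263).as_matrix()[:2,:2]
for y in (-173,-135,35,173):
  for x in (-83,83): print(y,x,(proj(w,np.r_[ca+r@[x/1e3,y/1e3],.088])*1.5).round(1))
for y in (-150,-125,-110,-85,-70): print(y,(proj(w,np.r_[ca+r@[0,y/1e3],.040])*1.5).round(1))
```

```text
t 7.72 tcp [ 0.6348 -0.3274  0.2389] rot [-0.028  1.     0.002] [-0.002  0.002 -1.   ] F [-0.4 -0.4  0.2] open 0.799
-173 -83 [[272.1 371.5]]
-173 83 [[492.9 372.1]]
-135 -83 [[267.6 324.2]]
-135 83 [[497.8 324.9]]
35 -83 [[258.7  81.4]]
35 83 [[508.5  82.4]]
173 -83 [[267.3 -91. ]]
173 83 [[500.8 -89.9]]
-150 [[382.6 321.8]]
-125 [[382.7 292.5]]
-110 [[382.8 274.3]]
-85 [[382.9 243.2]]
-70 [[383.  224.1]]
```

View pics/w3.png

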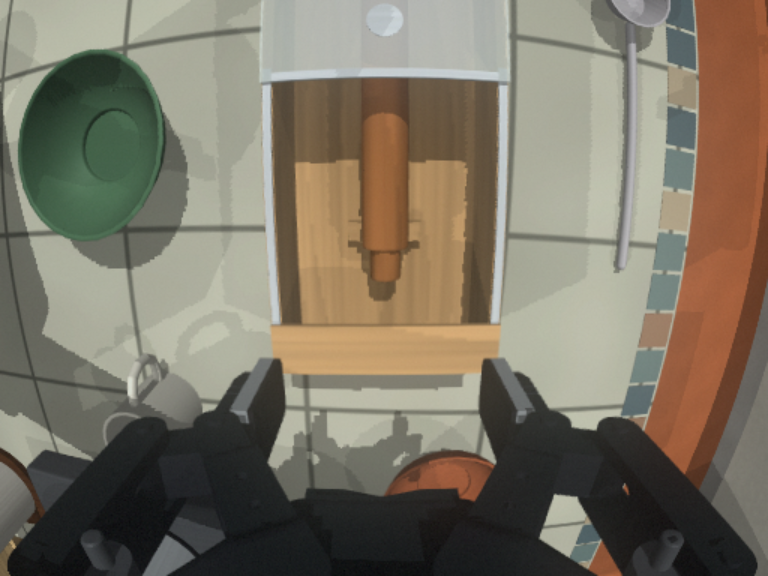

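The wrist view matches the fitted cabinet: the door edge is at row 78 and the strip edge at row 325. The roller stub tip is at (385,281) and the shoulder at (385,249). Next I'll compute the roller's centre.

Run:
```python
from h import *
w=cam('wrist')
ca=np.array([.6331,-.2308]);r=R.from_euler('z',.0263).as_matrix()[:2,:2]
for uv,z in (((385,281),.05),((386,249),.055),((385,150),.058)):
    p=back(w,np.array(uv)/1.5,z)[0]; print(p.round(4),((p[:2]-ca)@r).round(4))
def W(y,z): return np.r_[ca+r@[0.001,y],z]
Rt=tool_R(91.5)
cmd((W(-.010,.12),Rt),(W(-.010,.021),Rt),(W(0.0,.12),Rt))
```

```text
[ 0.6377 -0.3437  0.05  ] [ 0.0017 -0.113 ]
[ 0.6376 -0.3176  0.055 ] [ 0.0023 -0.0869]
[ 0.6346 -0.2441  0.058 ] [ 0.0012 -0.0134]
t 7.83 tcp [ 0.6346 -0.3275  0.24  ] rot [-0.029  1.     0.001] [-0.001  0.001 -1.   ] F [-0.7  0.2 -1. ] open 0.802
turn [-0.0009, -0.0008, 0.0023] shift [0.0866, 0.0024, 0.12]
turn [-0.0009, -0.0008, 0.0023] shift [0.0865, 0.0025, 0.219]
turn [-0.0009, -0.0008, 0.0023] shift [0.0966, 0.0024, 0.1201]
```

```bash
cat > plan.py <<'E'
import numpy as np
def box(s0,s1,n0,n1,k=4):
    a=np.arange(s0,s1+.1,1.);b=np.arange(n0,n1+.1,1.)
    return np.vstack([np.c_[a,a*0+n0],np.c_[a,a*0+n1],np.c_[b*0+s0,b],np.c_[b*0+s1,b]])
rol=np.vstack([box(-100,100,-18,18),box(-125,-100,-12,12),box(100,125,-12,12)])
obs=dict(door=(35,173,83,88),strip=(-173,-135,83,88),floor=(-173,173,-50,8),w1=(165,173,0,83),w0=(-173,-165,0,83),cr1=(50,65,0,22),cr0=(-85,-70,0,22))
def clear(yc,zc,th,sg,tip):
    t=np.radians(th);e=np.array([np.cos(t),-np.sin(t)]);n=np.array([np.sin(t),np.cos(t)])
    fin=box(sg-12,sg+12,-tip,54);bod=box(sg-45,sg+45,73-tip,200);cam=box(sg+45,sg+110,120,180)
    out={}
    for nm,P in (('r',rol),('f',fin),('b',bod),('c',cam)):
        Q=np.array([yc,zc])+P[:,:1]*e+P[:,1:]*n
        for k,(a,b,c,d) in obs.items():
            if nm!='r' and k.startswith('w'): continue
            if nm=='f' and k.startswith('x'): continue
            dx=np.maximum(a-Q[:,0],Q[:,0]-b);dz=np.maximum(c-Q[:,1],Q[:,1]-d)
            sd=np.where((dx<0)&(dz<0),np.maximum(dx,dz),np.hypot(np.maximum(dx,0),np.maximum(dz,0)))
            m=sd.min()
            if m<9: out[nm+'-'+k]=round(float(m),1)
    return out
def path(wps,sg=-22,tip=20,k=4):
    for i in range(len(wps)-1):
        for f in np.arange(0 if i==0 else 1,k+1)/k:
            p=np.array(wps[i])*(1-f)+np.array(wps[i+1])*f
            print(p.round(1),clear(*p,sg,tip))
E
python3 - <<'E'
from plan import *
path([(12,40,0),(6,45,0),(-2,58,11),(-9,74,22),(-40,87,22),(-100,111,22),(-150,131,22)])
E
```

```text
[12. 40.  0.] {'r-cr1': 0.0, 'r-cr0': 0.0, 'b-door': 5.0}
[10.5 41.2  0. ] {'r-cr1': 1.2, 'r-cr0': 1.2, 'b-door': 6.4}
[ 9.  42.5  0. ] {'r-cr1': 2.5, 'r-cr0': 2.5, 'b-door': 8.1}
[ 7.5 43.8  0. ] {'r-cr1': 3.8, 'r-cr0': 3.8}
[ 6. 45.  0.] {'r-cr1': 5.0, 'r-cr0': 5.0}
[ 4.  48.2  2.8] {'r-cr1': 5.3}
[ 2.  51.5  5.5] {'r-cr1': 5.3}
[ 0.  54.8  8.2] {'r-cr1': 5.1}
[-2. 58. 11.] {'r-cr1': 4.6}
[-3.8 62.  13.8] {'r-strip': 7.5, 'r-cr1': 4.5}
[-5.5 66.  16.5] {'r-strip': 6.6, 'r-cr1': 4.2}
[-7.2 70.  19.2] {'r-door': 8.2, 'r-cr1': 3.5}
[-9. 74. 22.] {'r-door': 6.8, 'r-floor': 8.0, 'r-cr1': 2.5}
[-16.8  77.2  22. ] {'r-door': 6.7, 'r-cr1': 2.6}
[-24.5  80.5  22. ] {'r-door': 6.6, 'r-cr1': 4.4}
[-32.2  83.8  22. ] {'r-door': 6.5, 'r-cr1': 7.6}
[-40.  87.  22.] {'r-door': 6.4, 'r-cr1': 8.9}
[-55.  93.  22.] {'r-door': 6.4}
[-70.  99.  22.] {'r-door': 7.3}
[-85. 105.  22.] {}
[-100.  111.   22.] {}
[-112.5  116.    22. ] {}
[-125.  121.   22.] {}
[-137.5  126.    22. ] {}
[-150.  131.   22.] {}
```

Request:
arm_command(
  steps=[
    [[0, 0, 0.002], [0.045, 0.002, 0.03], 0.6],
    [[0, 0, 0.002], [0.086, 0.002, 0.06], 0.6],
    [[0, 0, 0.002], [0.0865, 0.0025, 0.1], 0.6],
    [[0, 0, 0.002], [0.0865, 0.0025, 0.13], 0.6],
    [[0, 0, 0.002], [0.0865, 0.0025, 0.16], 0.6],
    [[0, 0, 0.002], [0.0865, 0.0025, 0.19], 0.6],
    [[0, 0, 0.002], [0.0865, 0.0025, 0.212], 0.6],
    [[0, 0, 0.002], [0.0865, 0.0025, 0.221], 0.6],
    [[0, 0, 0.002], [0.0865, 0.0025, 0.221], 0.6],
  ],
)

```text
time: 8.95
eef_pos: [0.6344, -0.2405, 0.0191]
tcp_rot: [0.698, 0.717, -0.0, -0.001]
contact_force: [0.7, -0.0, 1.2]
opening: 0.797
```

Run:
```python
from h import *
cmd()
w=cam('wrist');cv2.imwrite("pics/w4.png",w['frame'][:,:,::-1])
```

```text
t 8.95 tcp [ 0.6344 -0.2405  0.0191] rot [-0.027  1.     0.001] [-0.001  0.001 -1.   ] F [ 0.7 -0.   1.2] open 0.797
```

View pics/w4.png

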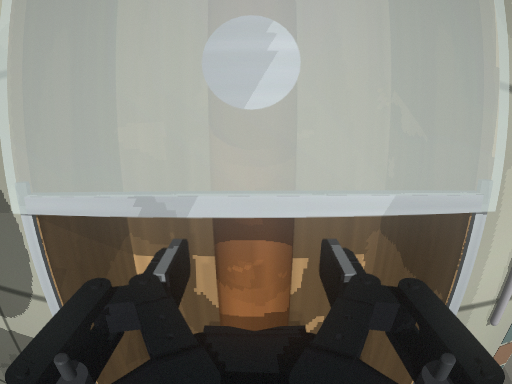

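The fingers straddle the roller, with pads at (170,265) and (340,265) and the roller centred at (255,270). The door edge is clear, so I'll close.

Request:
arm_command(
  steps=[
    [[0, 0, 0], [0, 0, 0], -1],
    [[0, 0, 0], [0, 0, 0], -1],
    [[0, 0, 0], [0, 0, 0], -1],
    [[0, 0, 0], [0, 0, 0], -1],
    [[0, 0, 0], [0, 0, 0], -1],
    [[0, 0, 0], [0, 0, 0], -1],
  ],
  force=90,
)

```text
time: 9.75
eef_pos: [0.6353, -0.2416, 0.022]
tcp_rot: [0.697, 0.717, -0.0, 0.001]
contact_force: [-3.0, 0.5, 6.2]
opening: 0.392
```

```bash
cat >> h.py <<'E'
CA=np.array([.6331,-.2308]);CR=R.from_euler('z',.0263).as_matrix()[:2,:2]
E
cat > tilt.py <<'E'
from h import *
# roller centre/tilt in cabinet -> TCP, given grasp offset measured at the start pose (12,40,0)
def targets(wps,p0,R0,start):
    out=[]
    y0,z0,t0=start
    o=np.r_[CA+CR@[0.0,y0/1e3],z0/1e3]; d=p0-o  # TCP rel. to roller centre at start, keep x error
    ax=np.r_[CR@[1,0],0]
    for y,z,t in wps:
        Q=R.from_rotvec(-ax*np.radians(t-t0)) # -y end up
        out.append((np.r_[CA+CR@[0,y/1e3],z/1e3]+Q.apply(d),Q*R0))
    return out
E
python3 - <<'E'
from tilt import *
s=get_state()
wps=[(6,45,0),(2,51.5,5.5),(-2,59,11),(-5.5,67.5,16.5),(-9,76,22),(-25,82.5,22),(-40,88.5,22),(-70,101,22),(-100,113,22),(-100,150,22),(-100,185,22)]
cmd(*targets(wps,s['eef_pos'],R.from_quat(s['tcp_rot']),(12,40,0)))
E
```

```text
t 9.75 tcp [ 0.6353 -0.2416  0.022 ] rot [-0.027  1.    -0.001] [ 0.001 -0.001 -1.   ] F [-3.   0.5  6.2] open 0.392
turn [0.0, 0.0, 0.0] shift [-0.006, -0.0, -0.005]
turn [0.0001, -0.096, -0.0001] shift [-0.0116, 0.0, -0.0138]
turn [0.0002, -0.192, -0.0001] shift [-0.017, 0.0, -0.0237]
turn [0.0003, -0.288, -0.0002] shift [-0.0217, 0.0, -0.0347]
turn [0.0003, -0.384, -0.0003] shift [-0.0261, 0.0, -0.0458]
turn [0.0003, -0.384, -0.0003] shift [-0.0422, 0.0, -0.0523]
turn [0.0003, -0.384, -0.0003] shift [-0.0572, -0.0, -0.0583]
turn [0.0003, -0.384, -0.0003] shift [-0.0872, -0.0, -0.0708]
turn [0.0003, -0.384, -0.0003] shift [-0.1172, -0.0, -0.0827]
turn [0.0003, -0.384, -0.0003] shift [-0.1172, -0.0, -0.1197]
turn [0.0003, -0.384, -0.0003] shift [-0.1173, 0.0, -0.1547]
```

Request:
arm_command(
  steps=[
    [[0, 0, 0], [-0.003, 0, -0.003], -1],
    [[0, 0, 0], [-0.006, 0, -0.005], -1],
    [[0, -0.048, 0], [-0.009, 0, -0.0095], -1],
    [[0, -0.096, 0], [-0.0116, 0, -0.014], -1],
    [[0, -0.144, 0], [-0.0143, 0, -0.019], -1],
    [[0, -0.192, 0], [-0.017, 0, -0.024], -1],
    [[0, -0.192, 0], [-0.017, 0, -0.024], -1],
  ],
)

```text
time: 10.62
eef_pos: [0.6358, -0.258, 0.0458]
tcp_rot: [0.694, 0.714, -0.067, 0.069]
contact_force: [0.1, -0.7, -2.4]
opening: 0.395
```

Run:
```python
from tilt import *
cmd()
s=cam('scene')
cv2.imwrite("pics/s5.png",cv2.resize(s['frame'][200:320,110:290,::-1],None,fx=4,fy=4))
w=cam('wrist');cv2.imwrite("pics/w5.png",w['frame'][:,:,::-1])
R0=R.from_quat([0.697,0.717,0,0])
q=targets([(-5.5,67.5,16.5),(-9,76,22),(-25,82.5,22),(-40,88.5,22),(-70,101,22),(-100,113,22),(-100,150,22),(-100,185,22)],np.array([.6353,-.2416,.022]),R0,(12,40,0))
cmd(*q)
```

```text
t 10.62 tcp [ 0.6358 -0.258   0.0458] rot [-0.027  0.981 -0.191] [ 0.006 -0.191 -0.982] F [ 0.1 -0.7 -2.4] open 0.395
t 10.72 tcp [ 0.6356 -0.2584  0.0455] rot [-0.027  0.981 -0.191] [ 0.005 -0.191 -0.982] F [-0.3  0.6 -2.5] open 0.392
turn [0.0006, -0.0961, -0.0013] shift [-0.0069, 0.0002, -0.0101]
turn [0.0007, -0.192, -0.0013] shift [-0.0134, 0.0002, -0.0202]
turn [0.0007, -0.192, -0.0013] shift [-0.0303, 0.0002, -0.0235]
turn [0.0007, -0.192, -0.0013] shift [-0.0462, 0.0001, -0.0265]
turn [0.0007, -0.192, -0.0013] shift [-0.078, 0.0001, -0.0331]
turn [0.0007, -0.192, -0.0013] shift [-0.1097, 0.0001, -0.0391]
turn [0.0007, -0.192, -0.0013] shift [-0.1168, 0.0001, -0.0755]
turn [0.0007, -0.192, -0.0013] shift [-0.1235, 0.0001, -0.1098]
```

View pics/s5.png

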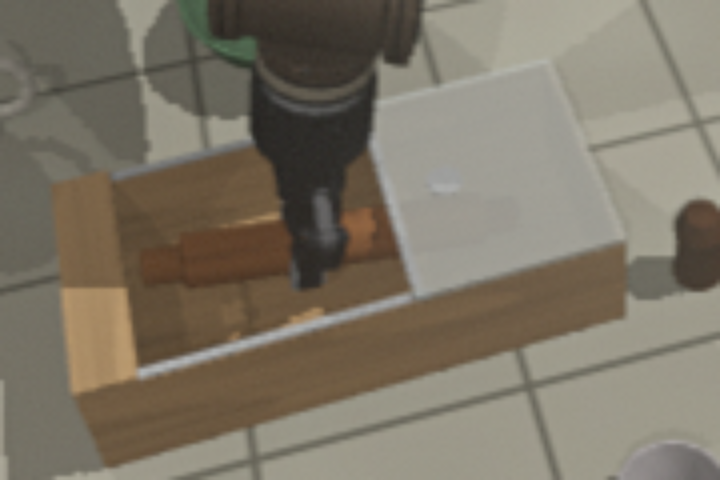

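View pics/w5.png

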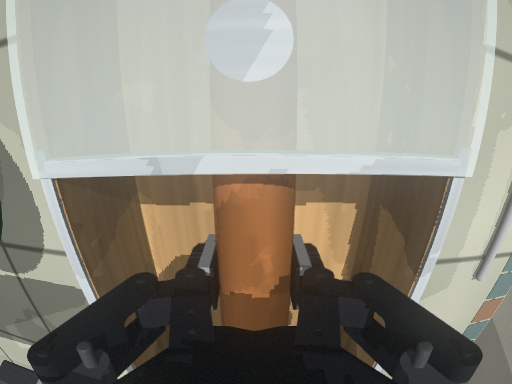

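Run:
```python
from h import *
s=cam('scene')
for y,z in ((-124.7,83),(-100,78),(-127,64)): print(y,z,(proj(s,np.r_[CA+CR@[.002,y/1e3],z/1e3])-[110,200])*4)
```

```text
-124.7 83 [[138.51161076 264.59269487]]
-100 78 [[179.24790052 258.91360762]]
-127 64 [[141.30078546 283.00197447]]
```

The roller is held at the predicted tilt: the end b tip is seen at (142,265) against a predicted (138,265), and the load is about 2.5 N. I'll continue.

Request:
arm_command(
  steps=[
    [[0, -0.048, 0], [-0.0035, 0, -0.005], -1],
    [[0, -0.096, 0], [-0.007, 0, -0.01], -1],
    [[0, -0.144, 0], [-0.01, 0, -0.015], -1],
    [[0, -0.192, 0], [-0.0134, 0, -0.02], -1],
    [[0, -0.192, 0], [-0.0134, 0, -0.02], -1],
    [[0, -0.192, 0], [-0.0218, 0, -0.022], -1],
    [[0, -0.192, 0], [-0.0303, 0, -0.0235], -1],
    [[0, -0.192, 0], [-0.038, 0, -0.025], -1],
    [[0, -0.192, 0], [-0.0462, 0, -0.0265], -1],
    [[0, -0.192, 0], [-0.0462, 0, -0.0265], -1],
  ],
)

```text
time: 12.02
eef_pos: [0.6368, -0.2999, 0.0809]
tcp_rot: [0.685, 0.703, -0.133, 0.137]
contact_force: [0.9, -0.0, -2.4]
opening: 0.395
```

Run:
```python
from tilt import *
s=cam('scene')
cv2.imwrite("pics/s6.png",cv2.resize(s['frame'][200:320,110:290,::-1],None,fx=4,fy=4))
R0=R.from_quat([0.697,0.717,0,0])
q=targets([(-70,101,22),(-100,114,22),(-100,150,22),(-100,190,22)],np.array([.6353,-.2416,.022]),R0,(12,40,0))
cmd(*q)
for y,z in ((-40-115.9,88.5+46.8),): print(y,z,(proj(s,np.r_[CA+CR@[.002,y/1e3],z/1e3])-[110,200])*4)
```

```text
t 12.07 tcp [ 0.6366 -0.2993  0.0805] rot [-0.024  0.927 -0.375] [ 0.01  -0.375 -0.927] F [ 0.   0.1 -1.6] open 0.398
turn [0.0006, 0.0001, -0.0024] shift [-0.0318, 0.0002, -0.0004]
turn [0.0006, 0.0001, -0.0024] shift [-0.0645, 0.0002, -0.0012]
turn [0.0006, 0.0001, -0.0024] shift [-0.078, 0.0002, -0.0346]
turn [0.0006, 0.0001, -0.0024] shift [-0.093, 0.0003, -0.0717]
-155.9 135.3 [[ 67.88551936 227.46209753]]
```

View pics/s6.png

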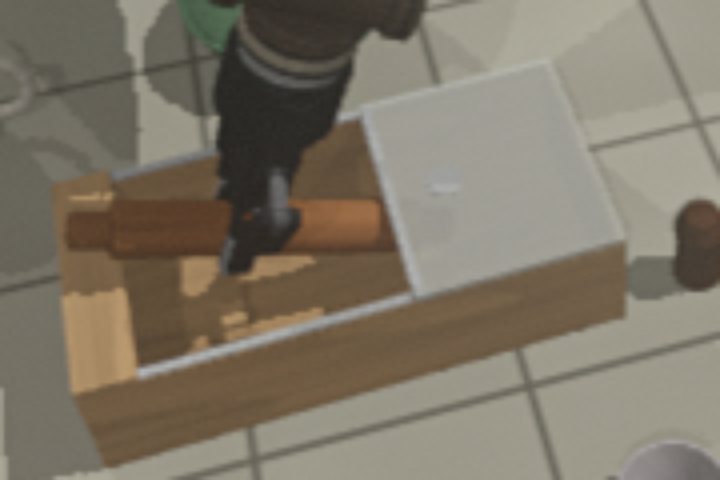

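The tip is at (67,230), with (68,227) predicted, so there is no slip and no contact. I'll slide it out along its axis and lift.

Request:
arm_command(
  steps=[
    [[0, 0, 0], [-0.011, 0, -0.0005], -1],
    [[0, 0, 0], [-0.022, 0, -0.0005], -1],
    [[0, 0, 0], [-0.033, 0, -0.0005], -1],
    [[0, 0, 0], [-0.048, 0, -0.001], -1],
    [[0, 0, 0], [-0.064, 0, -0.001], -1],
    [[0, 0, 0], [-0.068, 0, -0.01], -1],
    [[0, 0, 0], [-0.074, 0, -0.025], -1],
    [[0, 0, 0], [-0.083, 0, -0.045], -1],
    [[0, 0, 0], [-0.093, 0, -0.072], -1],
    [[0, 0, 0], [-0.101, 0, -0.092], -1],
    [[0, 0, 0], [-0.101, 0, -0.092], -1],
  ],
)

```text
time: 13.45
eef_pos: [0.6396, -0.359, 0.2081]
tcp_rot: [0.685, 0.703, -0.132, 0.14]
contact_force: [-0.0, -1.1, -1.9]
opening: 0.396
```

Run:
```python
from h import *
cmd()
s=cam('scene')
cv2.imwrite("pics/s7.png",cv2.resize(s['frame'][120:340,40:440,::-1],None,fx=2,fy=2))
t=cam('top')
cv2.imwrite("pics/t7.png",cv2.resize(t['frame'][40:260,100:500,::-1],None,fx=2,fy=2))
# slab refit with gradient: print current slab corners
```

```text
t 13.45 tcp [ 0.6396 -0.359   0.2081] rot [-0.022  0.926 -0.378] [ 0.016 -0.378 -0.926] F [-0.  -1.1 -1.9] open 0.396
```

View pics/s7.png

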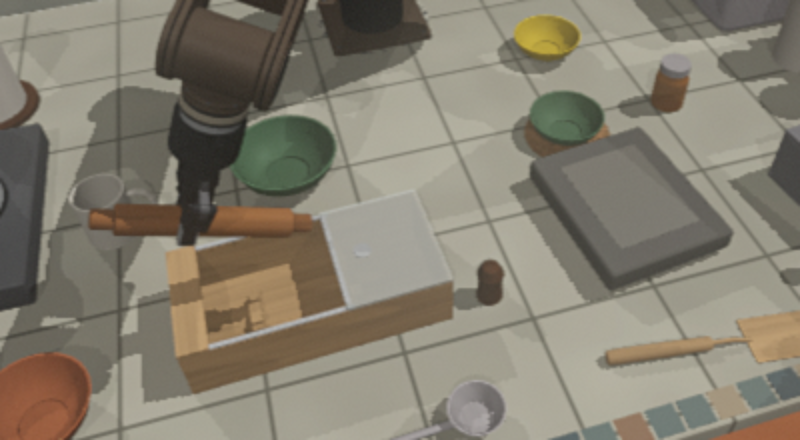

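View pics/t7.png

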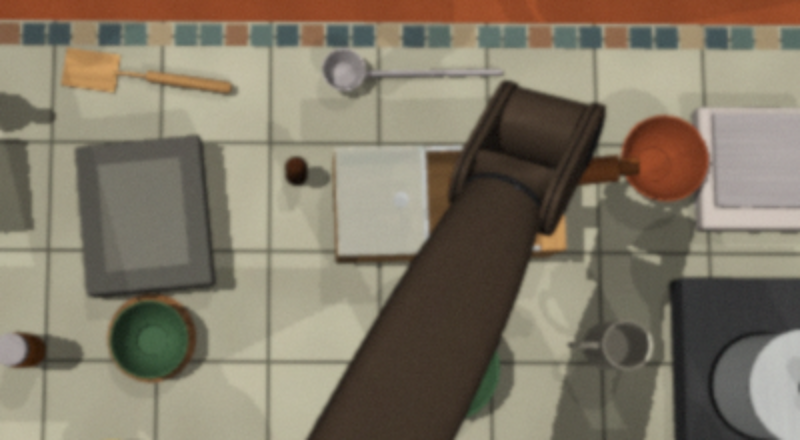

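Run:
```python
from h import *
t=cam('top');print(back(t,np.array([126,158.75])/3+[129.67,94.67],.05))
cmd(([.64,-.34,.22],tool_R(91.5)),([.63,-.0,.23],tool_R(93.5)),([.615,.216,.21],tool_R(95.3)))
```

```text
[[0.61106543 0.24082623 0.05      ]]
t 13.6 tcp [ 0.6374 -0.3579  0.2021] rot [-0.025  0.927 -0.373] [ 0.009 -0.373 -0.928] F [-0.6 -0.4 -2.1] open 0.395
turn [-0.0013, 0.3825, 0.0001] shift [0.0099, 0.003, -0.0232]
turn [-0.008, 0.3825, -0.0343] shift [0.3217, 0.0019, -0.1595]
turn [-0.014, 0.3823, -0.0654] shift [0.5299, -0.0074, -0.2217]
```

Request:
arm_command(
  steps=[
    [[0, 0.1, 0], [0.002, 0.001, -0.006], -1],
    [[0, 0.2, 0], [0.005, 0.002, -0.012], -1],
    [[0, 0.3, 0], [0.008, 0.003, -0.018], -1],
    [[-0.001, 0.3825, 0], [0.012, 0.003, -0.024], -1],
    [[-0.002, 0.3825, -0.004], [0.035, 0.003, -0.034], -1],
    [[-0.003, 0.3825, -0.008], [0.075, 0.003, -0.051], -1],
    [[-0.004, 0.3825, -0.012], [0.116, 0.003, -0.069], -1],
    [[-0.005, 0.3825, -0.016], [0.157, 0.003, -0.087], -1],
    [[-0.006, 0.3825, -0.02], [0.198, 0.003, -0.105], -1],
    [[-0.007, 0.3825, -0.025], [0.24, 0.002, -0.124], -1],
    [[-0.008, 0.3825, -0.03], [0.281, 0.002, -0.142], -1],
    [[-0.008, 0.3825, -0.034], [0.3217, 0.002, -0.1595], -1],
  ],
)

```text
time: 15.1
eef_pos: [0.6286, 0.0029, 0.2286]
tcp_rot: [0.685, 0.729, -0.001, -0.001]
contact_force: [0.4, 1.1, -1.9]
opening: 0.393
```

Run:
```python
from h import *
cmd(([.615,.216,.21],tool_R(95.3)),([.615,.216,.132],tool_R(95.3)))
```

```text
t 15.1 tcp [0.6286 0.0029 0.2286] rot [-0.062  0.998 -0.   ] [-0.002 -0.    -1.   ] F [ 0.4  1.1 -1.9] open 0.393
turn [-0.0021, 0.0001, -0.0302] shift [0.2136, -0.0003, 0.0185]
turn [-0.0021, 0.0001, -0.0302] shift [0.2136, -0.0001, 0.0965]
```

Request:
arm_command(
  steps=[
    [[0, 0, -0.005], [0.035, 0, 0.002], -1],
    [[-0.001, 0, -0.01], [0.075, 0, 0.005], -1],
    [[-0.002, 0, -0.016], [0.115, 0, 0.01], -1],
    [[-0.002, 0, -0.022], [0.155, 0, 0.015], -1],
    [[-0.002, 0, -0.03], [0.19, 0, 0.02], -1],
    [[-0.002, 0, -0.03], [0.208, 0, 0.03], -1],
    [[-0.002, 0, -0.03], [0.2136, 0, 0.05], -1],
    [[-0.002, 0, -0.03], [0.2136, 0, 0.07], -1],
    [[-0.002, 0, -0.03], [0.2136, 0, 0.088], -1],
    [[-0.002, 0, -0.03], [0.2136, 0, 0.0965], -1],
    [[-0.002, 0, -0.03], [0.2136, 0, 0.0965], -1],
    [[-0.002, 0, -0.03], [0.2136, 0, 0.0965], -1],
  ],
)

```text
time: 16.6
eef_pos: [0.6159, 0.2158, 0.133]
tcp_rot: [0.674, 0.739, 0.001, 0.001]
contact_force: [-0.1, -0.2, -2.4]
opening: 0.392
```

Run:
```python
from h import *
cmd(([.615,.216,.132],tool_R(95.3)))
s=cam('scene');t=cam('top')
cv2.imwrite("pics/s8.png",cv2.resize(s['frame'][120:300,240:460,::-1],None,fx=3.5,fy=3.3))
cv2.imwrite("pics/t8.png",cv2.resize(t['frame'][70:270,90:350,::-1],None,fx=3,fy=3))
a=np.radians(95.3);d=np.array([np.cos(a),np.sin(a),0]);C=np.array([.613,.239,.15])
P=np.array([C,C+.125*d,C-.125*d])
print((proj(s,P)-[240,120])*[3.5,3.3]);print((proj(t,P)-[90,70])*3)
# wrist look of dish too
w=cam('wrist');cv2.imwrite("pics/w8.png",w['frame'][:,:,::-1])
```

```text
t 16.6 tcp [0.6159 0.2158 0.133 ] rot [-0.092  0.996  0.   ] [ 0.002  0.    -1.   ] F [-0.1 -0.2 -2.4] open 0.392
turn [0.0017, -0.0001, -0.0008] shift [0.0003, -0.0009, 0.001]
[[411.70143532 235.46214493]
 [545.29855964 196.14367189]
 [270.05522243 277.14951532]]
[[226.85225385 211.03204106]
 [ 96.66923098 222.13778127]
 [356.71312523 199.95378315]]
```

View pics/s8.png

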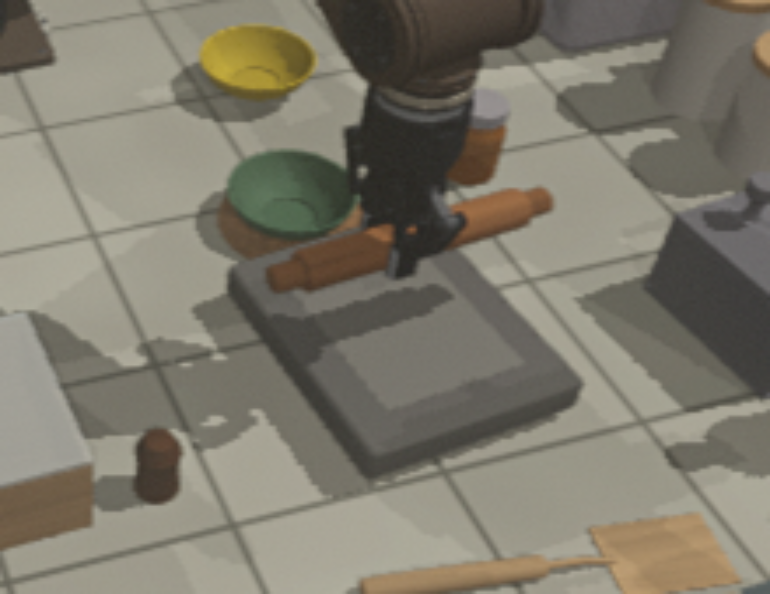

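View pics/t8.png

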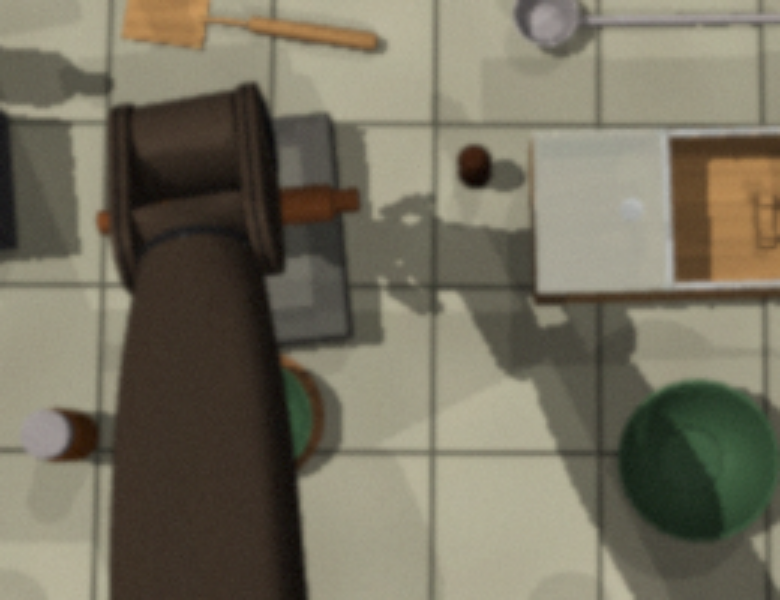

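View pics/w8.png

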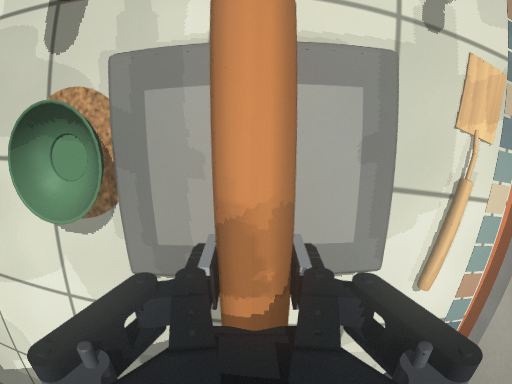

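The roller tips are at (547,198) and (272,277) in the scene crop, with (545,196) and (270,277) predicted, and at (100,222) and (357,200) in the top crop, which also matches. The roller is level, centred and aligned with the slab. The dish is on the mat, and the jar and mill stand where they were. Handing in.

Run:
```python
from plant import *
s=get_state(); print(abs(s['dq']).max(), s['opening']); print(sign_off())
```

```text
0.005099940034604002 0.3987994749989294
the job is handed in; nothing more can be done
None
```

I slid the smaller green dish onto the cork mat. I then took the roller out of the cabinet tilted about 22°, -y end first, and handed the job in at about 16.7 s with it held over the slab. `sign_off()` gave no verdict.

What the last checks showed:
- **Dish:** it stood about 6 mm from the mat's centre, measured from the top camera after the push. The final pictures still show it there, partly hidden by the arm in the top view.
- **Roller:** both tips matched their predicted pixels to within a few pixels in the scene and top views. That puts its centre about 10 cm above the stone, level, aligned with the slab's y and close to its centre. It is gripped, with the load reading about 2.4 N and the arm at rest.
- **Bystanders:** the jar and the mill look unmoved in the last pictures. The mug was out of the last crops, but the arm and roller never went low near it, and it looked in place in the views taken just after the roller came out.
- **Disagreements:** my first slab fit had corner errors of up to 4 px, probably from its rounded corners. I therefore used the top-view edges for its direction, and the two slab-centre estimates differ by about 5 mm. The earlier dish estimates also differed by a few mm between cameras. Both are well inside the limits.

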